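# Run a batch of specimen cups through the reader shuttle

### The job

Get the reader ready: slide the empty carrier back along its track to the loading station, at the end where its grip post is, and turn the counter's knob anticlockwise, fully back against its zero stop. Then stand every large specimen cup (not the small one) upright in a pocket of the carrier, one to a pocket, and push the loaded carrier on to the next station, the middle one in front of the reader, so that it clicks into the detent and stays there for about three seconds. Finally push it on to the last station, leave it in that detent, take the cups out again and stand them upright on the bench in front of the track, disturbing nothing else.

Things in the scene. Friction and masses are not known exactly. Their poses are not given: they have to be found in the camera images.
- carrier (a joint): carrier's place along the track, m: 0 = loading station, 0.08 = middle station at the reader, 0.16 = last station (0 and 0.16 are end stops). Grows along the track's +y, away from the grip post. A spring plunger clicks into a detent at each station: it pulls in from within 4 mm and gives way at about 5 N; elsewhere it slides at 0.8 N and stays. It starts between middle and last station.
- track: fixed shuttle track, 420 mm long (its y) and 90 mm wide; origin mid-underside, on the worktop; +y runs from loading to last station, to the robot's left and away. The carrier's middle pocket is at y = joint - 0.08 m; the plunger housing on its front reaches x = -58 mm and is 56 mm high. The grey reader head, 60 mm wide, 80 mm high, stands behind mid-track, x = 77 to 111 mm.
- pocket0 (a point): centre of the floor of the carrier's pocket next to the grip post, 40 mm above the worktop. Axes as the track's. A pocket is square, 62 mm along x and along y inside, its walls 4 to 10 mm thick and 38 mm high above the floor (their tops 78 mm above the worktop); pocket pitch 72 mm along y.
- pocket1 (a point): the same for the middle pocket.
- pocket2 (a point): the same for the pocket farthest from the grip post.
- post_top (a point): centre of the top of the carrier's black upright grip post, 20 mm along the track's x, 26 mm along y, 64 mm tall above the carrier plate; its top is 104 mm above the worktop. It stands on the end of the carrier, 68 mm in -y from the centre of pocket0. Axes as the track's.
- counter: fixed grey counter box, 86 x 86 x 44 mm, origin at the middle of its underside, with a black knob on top.
- knob (a joint): turn of the counter's knob in rad: 0 = at its zero stop (pointer against the small steel pin), growing clockwise seen from above; it starts between 1.0 and 2.4 and is turned back anticlockwise (more than one grasp may be needed). It stays where it is left (friction about 0.04 N m) and stops hard at 0.
- knob_grip (a point): on the knob's vertical axis, 75 mm above the worktop, 6 mm below the top of the bar grip. The bar, 50 mm long along this frame's x, 14 mm thick along y, stands from 51 to 81 mm above the worktop; the frame turns with the knob.
- small_cup: small white specimen cup, 38 mm across and 53 mm tall; not part of the batch, leave it alone. Origin at the centre of its underside.
- stain_a: stain bottle, 48 mm across, 106 mm tall, at the back; leave it alone. Origin under its centre.
- stain_b: stain bottle, 48 mm across, 106 mm tall, at the back; leave it alone. Origin under its centre.
- fixative: bottle, 54 mm across, 122 mm tall, behind the track to the right; leave it alone. Origin under its centre.
- tally: hand tally counter, 62 x 53 x 25 mm, beyond the far end of the track; leave it alone. Origin under its middle.
- oil_bottle: small dropper bottle, 28 mm across, 66 mm tall, near the microscope; leave it alone. Origin under its centre.
- cup_0: large specimen cup with a screw cap, 60 mm across the cap (the top 12 mm) and 56 mm or less below it, 70 mm tall, full at the bottom, 120 to 250 g; origin at the centre of its underside. Two or three of cup_0 to cup_2 are present, standing on the worktop in front of the track.
- cup_1: large specimen cup with a screw cap, 60 mm across the cap (the top 12 mm) and 56 mm or less below it, 70 mm tall, full at the bottom, 120 to 250 g; origin at the centre of its underside. Two or three of cup_0 to cup_2 are present, standing on the worktop in front of the track.
- cup_2: large specimen cup with a screw cap, 60 mm across the cap (the top 12 mm) and 56 mm or less below it, 70 mm tall, full at the bottom, 120 to 250 g; origin at the centre of its underside. Two or three of cup_0 to cup_2 are present, standing on the worktop in front of the track.
Not all that is in view belongs to the job. Leave any blue look-alike of the cup_2 alone.

How it is judged:
On the way, in this order (a step that is already met when the one before it is completed fails the run):
1. the empty carrier is at the loading station and the counter's knob is back at its zero stop (value of joint carrier below 0.004 m and value of joint knob below 0.06 rad), for 0.2 s.
2. every large cup present stands upright in a pocket while the carrier is at the loading station (value of joint carrier below 0.004 m and (distance between cup_0 and pocket0 below 0.014 m or distance between cup_0 and pocket1 below 0.014 m or distance between cup_0 and pocket2 below 0.014 m) and angle between each of cup_0, cup_1, cup_2's own z axis and vertical below 0.12 rad and (distance between cup_1 and pocket0 below 0.014 m or distance between cup_1 and pocket1 below 0.014 m or distance between cup_1 and pocket2 below 0.014 m) and (distance between cup_2 and pocket0 below 0.014 m or distance between cup_2 and pocket1 below 0.014 m or distance between cup_2 and pocket2 below 0.014 m)), for 0.3 s.
3. the loaded carrier stays in the detent of the middle station for 2 s (value of joint carrier between 0.076 and 0.084 m and (distance between cup_0 and pocket0 below 0.014 m or distance between cup_0 and pocket1 below 0.014 m or distance between cup_0 and pocket2 below 0.014 m) and angle between each of cup_0, cup_1, cup_2's own z axis and vertical below 0.12 rad and (distance between cup_1 and pocket0 below 0.014 m or distance between cup_1 and pocket1 below 0.014 m or distance between cup_1 and pocket2 below 0.014 m) and (distance between cup_2 and pocket0 below 0.014 m or distance between cup_2 and pocket1 below 0.014 m or distance between cup_2 and pocket2 below 0.014 m)), for 2 s.
4. the loaded carrier is at the last station (value of joint carrier above 0.156 m and (distance between cup_0 and pocket0 below 0.014 m or distance between cup_0 and pocket1 below 0.014 m or distance between cup_0 and pocket2 below 0.014 m) and angle between each of cup_0, cup_1, cup_2's own z axis and vertical below 0.12 rad and (distance between cup_1 and pocket0 below 0.014 m or distance between cup_1 and pocket1 below 0.014 m or distance between cup_1 and pocket2 below 0.014 m) and (distance between cup_2 and pocket0 below 0.014 m or distance between cup_2 and pocket1 below 0.014 m or distance between cup_2 and pocket2 below 0.014 m)), for 0.3 s.
At the end, for the whole second after the job is handed in: the carrier is at the last station (joint above 0.156 m), the counter's knob is at its zero stop (below 0.06 rad) and every large cup present stands upright (within 0.12 rad) and at rest on the worktop in front of the track (x in the track's frame below -0.07 m) (value of joint carrier above 0.156 m and value of joint knob below 0.06 rad and height (world z) of each of cup_0, cup_1, cup_2 below 0.008 m and angle between each of cup_0, cup_1, cup_2's own z axis and vertical below 0.12 rad and x of each of cup_0, cup_1, cup_2 in the frame of track below -0.07 m and linear speed of each of cup_0, cup_1, cup_2 below 0.02 m/s); the robot touches nothing.
It fails at once if one of the other things on the bench is moved more than 30 mm (distance of any of small_cup, stain_a, stain_b, fixative, tally, oil_bottle from where it was at the start of the episode above 0.03 m).
Of cup_0, cup_1, cup_2 only 2 to 3 are there at a start; the rules pass over those that are not, and their reading is None.
At some moment in a run one of cup_0, cup_1, cup_2 may be knocked a few centimetres aside while the robot is not near it.
It also fails if it takes over 210 s, if anything falls off the work surface, if the arm or the gripper's body presses on something with over 40 N, if the wrist force passes 120 N, or if a joint passes its speed limit or range.

### The arm

A 6-joint arm with a two-finger parallel gripper is mounted at the origin on a cart in front of the work surface, level with it; the furniture and walls round the work are solid. World frame = base frame: x ahead of the robot, y to its left, z up, the work surface at z = 0. Lengths are in m, angles in rad, forces in N, time in s.
With the tool pointing down it reaches from about 0.375 to 0.9 m from the base axis. Payload 3.1 kg.
Tool frame: the origin (TCP) lies at the very end of the fingers, on their centre line; the grasp point (between the pads) lies 19 mm behind it (manip.tcp_to_grasp is the distance from the TCP to the grasp point, in m); z points along the fingers, y is the line along which they close (so a half turn about z gives the same grasp; the last joint's range is limited). The gripper opens to 85 mm and grips with 20 to 120 N. Pads are 22 mm wide; open, the fingers measure 114 mm over their backs; the gripper's body (76 mm by 85 mm) begins 54 mm behind the grasp point. The pads swing forward as they close: fully open they stand 13 mm farther back than shut.
Start: joints at [-1.46, 0.527, 1.433, -0, 1.181, -0.178], TCP at [0.178, -0.599, 0.231] pointing down, gripper open.
Joint ranges: [-3.08, 3.08], [-0.75, 2.2], [0.22, 2.44], [-1.43, 4.57], [0, 2.65], [-2.85, 2.85]. Speed limits (rad/s): [2.79, 2.79, 3.14, 3.14, 3.14, 3.14].

### API

Orientations are given as a unit quaternion [x, y, z, w].
In Python, from station import manip gives the robot as it stands. The module is installed in compiled form; this text tells all that it offers.
- The arm moves only by the tool step_arm, never from a script. Its argument "commands" is one flat list of numbers, 6 for each row, row after row: the shift along the tool's x, y, z in m, then the turn, a rotation vector about the tool's x, y, z in degrees. A call has exactly 10 rows; each row is the pose to reach, as a shift and turn from the pose commanded when the call began, along the tool's axes at that moment; what a row does not reach only later rows make up. A row lasts 1/10 s, in which the tool goes at most 50 mm and 8.59 degrees, less where a joint would pass 70% of its speed; a pose out of reach is approached as far as the arm can. A call with a gripper value outside its range is refused whole. "jaw" is the opening in per cent of the stroke, from 0 (shut) to 100 (fully open), set as the call begins (left out, the last holds). The fingers move at their own pace and stop on an object; "grip_force" is the grip in N (left out, the last holds). Time passes only in rows, so rows that repeat a pose let the fingers close, or fill a call up. It gives the time, the measured TCP pose, the force, the opening and the grip force at its end, in the units of the state.
- manip.sense(): the state, without advancing time (a new reading comes with each control period).
- manip.snapshot(name): name is "scene" or "top" or "wrist"; returns a dict with "pixels" (400x640x3 uint8, blue, green, red), "fx", "fy", "cx", "cy" (pixels), "R" (3x3) and "t" (3): a world point X has camera coordinates R X + t; the wrist camera has in their place "mount" (4x4, takes a point from camera to tool coordinates, whose origin is the TCP and whose axes are the flange's). Camera axes: x right, y down, z forward; pixel columns grow to the right and rows downward; lengths in m; the calibration is good to about 2 mm. A picture is of the moment at which its call begins: read the wrist's pose just before it. There is no depth.
- manip.sign_off(): hands the job in; it is judged then, once.
The state is a dict: "t": time; "q": joint angles; "qd": joint speeds; "tau": joint torques, N m; "tcp_pos": TCP position; "tool_rot": TCP orientation; "force": force on the tool from outside, world axes, zero at the start; "ft_torque": the same for the moment, N m; "finger_gap": opening from 0.0 (shut) to 1.0 (fully open); "gripper_force": force on a finger pad.
Only numpy, scipy, OpenCV 4.12 (cv2) and the standard library are available. Lean on these libraries where they do the work, as an engineer would, in place of code of your own. Each camera call takes 0.05 s, during which the arm holds its last target. There are 200 camera calls.

## Working session

There is one attempt and no reset: what is moved stays moved. The work goes in short steps, Python scripts to look and compute and a tool call to move; the robot and the scene stay as the last step left them, time stands still between calls to the robot, and variables do not carry over. Pictures are saved under pics/ and viewed, at most 14 in all, crops included, and the job is handed in when it is done.

Besides the shell and the picture viewer there is one more tool, called after "Emit:" as name(argument=value, ...) on one line, values as JSON. step_arm: Moves the arm, as the interface text tells. Its arguments: {"type":"object","properties":{"commands":{"type":"array","items":{"type":"number"}},"jaw":{"type":"number"},"grip_force":{"type":"number"}},"required":["commands"]}

```bash
ls; mkdir -p pics; cat > h.py <<'E'
import numpy as np, cv2
from station import manip
def snap(n,f):
    s=manip.snapshot(n); cv2.imwrite('pics/'+f,s['pixels']); 
    np.savez('pics/'+f+'.npz',**{k:v for k,v in s.items()}); return s
def ray(s,u,v,z):
    R=np.array(s['R']);t=np.array(s['t']);c=-R.T@t
    d=R.T@np.array([(u-s['cx'])/s['fx'],(v-s['cy'])/s['fy'],1]); return c+d*(z-c[2])/d[2]
def proj(s,X):
    p=np.array(s['R'])@np.array(X)+np.array(s['t']); return s['fx']*p[0]/p[2]+s['cx'], s['fy']*p[1]/p[2]+s['cy']
E
python3 - <<'E'
from h import *
s=manip.sense(); print({k:np.round(v,3) for k,v in s.items()}, manip.tcp_to_grasp)
for n in('scene','top'):
    a=snap(n,n+'0.png'); print(n,a['fx'],a['cx'],a['cy'],np.round(-np.array(a['R']).T@a['t'],3),np.round(a['R'],2).tolist())
E
```

```text
pics
{'t': np.float64(0.0), 'q': array([-1.461,  0.528,  1.434, -0.   ,  1.181, -0.178]), 'qd': array([-0.   ,  0.002,  0.   , -0.001,  0.001,  0.001]), 'tau': array([-2.0000e-03, -4.4236e+01, -1.7802e+01, -0.0000e+00,  9.0000e-03,
        0.0000e+00]), 'tcp_pos': array([ 0.178, -0.598,  0.23 ]), 'tool_rot': array([ 0.99 ,  0.144,  0.   , -0.001]), 'force': array([0.275, 0.689, 0.693]), 'ft_torque': array([-0.013,  0.025,  0.023]), 'gripper_force': np.float64(0.0), 'finger_gap': np.float64(1.004)} 0.0187
scene 482.5149200565031 316.5433469793917 199.56011101844382 [-0.203  0.706  0.615] [[-0.73, -0.68, -0.0], [-0.28, 0.3, -0.91], [0.62, -0.67, -0.41]]
top 370.03617867697096 327.04822781471995 201.64842621336027 [ 0.437 -0.125  0.925] [[-0.01, -1.0, -0.01], [-0.99, 0.01, -0.17], [0.17, 0.01, -0.99]]
```

View pics/scene0.png

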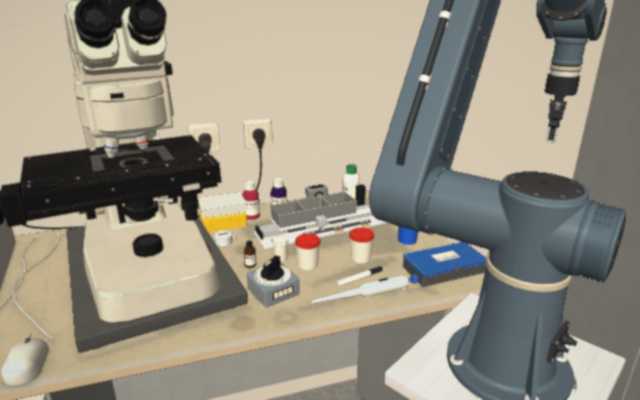

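View pics/top0.png

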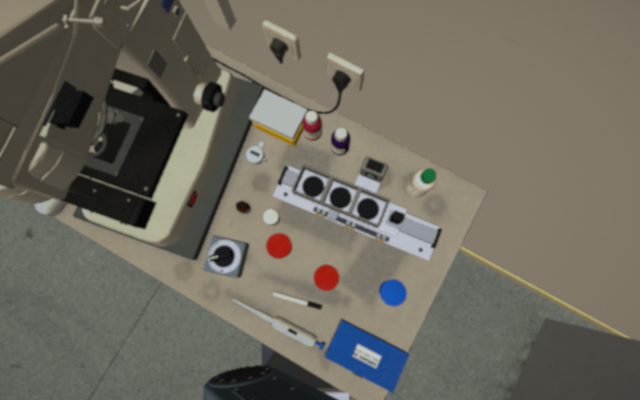

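The scene shows two large red-capped cups (top view at about (279,245) and (326,277)), a blue look-alike at (393,292), the small white cup at (271,216), and the knob at (225,257). The carrier is on the track, with its post at (397,217). I'll enlarge crops for measurement.

```bash
python3 - <<'E'
import cv2
a=cv2.imread('pics/top0.png')
cv2.imwrite('pics/c1.png',cv2.resize(a[155:270,265:450],None,fx=4.3,fy=4.3,interpolation=cv2.INTER_CUBIC))
cv2.imwrite('pics/c2.png',cv2.resize(a[195:300,195:345],None,fx=5,fy=5,interpolation=cv2.INTER_CUBIC))
E
```

```text
(no output)
```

View pics/c1.png

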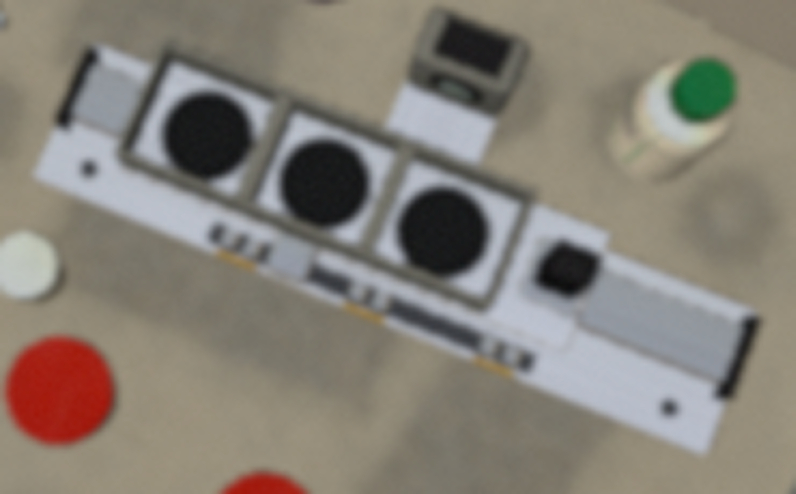

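View pics/c2.png

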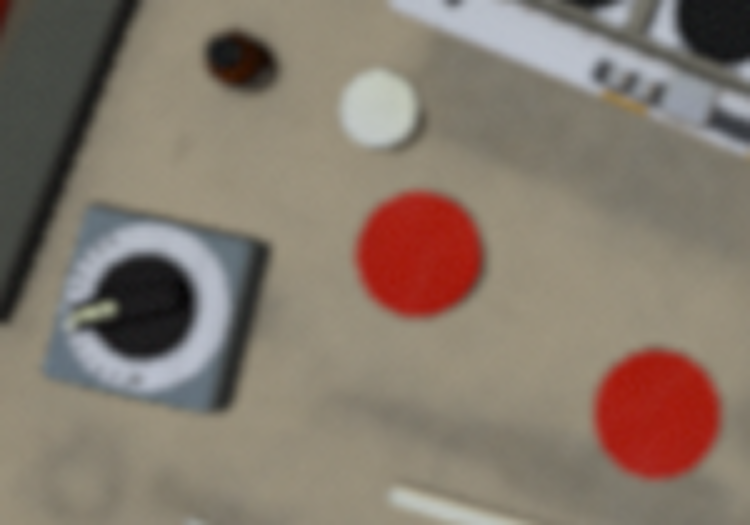

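The crops show pocket discs at (208,136), (326,183) and (443,231) in c1. In c2 the cups are at (420,254) and (658,413), the knob is at (146,305) with its pointer toward (70,320), and there is a dark pin mark near (137,380).

```bash
cat >> h.py <<'E'
def load(f): return dict(np.load('pics/'+f+'.npz'))
E
python3 - <<'E'
from h import *
s=load('top0.png')
c1=lambda x,y:(265+(x+.5)/4.3-.5,155+(y+.5)/4.3-.5)
c2=lambda x,y:(195+(x+.5)/5-.5,195+(y+.5)/5-.5)
P=[ray(s,*c1(*p),.040) for p in((208,136),(326,183),(443,231))]
print('pockets',np.round(P,4))
d=(P[0]-P[2]);L=np.linalg.norm(d);d/=L;print('pitch',L/2,'yaw of +y',np.arctan2(d[1],d[0]))
for z in(0.,.02,.03):print('track corners z',z,[np.round(ray(s,*c1(*p),z)[:2],4).tolist() for p in((35,178),(710,453),(757,318),(92,45))])
post=P[2]-d*.068;print('post',np.round(post,4))
for z in(.04,.104):
  u,v=proj(s,[post[0],post[1],z]);print('post px in c1',(u-265)*4.3,(v-155)*4.3)
for n,p,z in(('cupA',(420,254),.07),('cupB',(658,413),.07),('small',(380,108),.053),('knob',(146,305),.07),('ptip',(70,320),.055),('pbase',(115,307),.081),('pin',(137,380),.05)):
  print(n,np.round(ray(s,*c2(*p),z)[:2],4))
print('boxcorners',[np.round(ray(s,*c2(*p),.044)[:2],4).tolist() for p in((92,205),(260,243),(220,408),(45,372))])
E
```

```text
pockets [[ 0.6302 -0.0819  0.04  ]
 [ 0.602  -0.1485  0.04  ]
 [ 0.5735 -0.2137  0.04  ]]
pitch 0.07171789756196349 yaw of +y 1.1646465707457678
track corners z 0.0 [[0.6151, 0.0228], [0.4489, -0.3662], [0.5259, -0.3981], [0.696, -0.0105]]
track corners z 0.02 [[0.6112, 0.0196], [0.4486, -0.361], [0.524, -0.3921], [0.6904, -0.013]]
track corners z 0.03 [[0.6093, 0.018], [0.4485, -0.3583], [0.523, -0.3892], [0.6876, -0.0142]]
post [ 0.5467 -0.2761  0.04  ]
post px in c1 554.7997298262718 275.21265673827986
post px in c1 575.2673655027595 259.7175788568266
cupA [ 0.4857 -0.0033]
cupB [ 0.4126 -0.1119]
small [0.556  0.0189]
knob [0.4641 0.1225]
ptip [0.4581 0.1621]
pbase [0.4631 0.1334]
pin [0.4302 0.1313]
boxcorners [[0.5126, 0.1575], [0.4934, 0.0766], [0.4167, 0.0935], [0.4344, 0.1766]]
```

```bash
cat >> h.py <<'E'
from scipy.spatial.transform import Rotation as Ro
def go(x,y,z,phi):
    s=manip.sense();R=Ro.from_quat(s['tool_rot']);p=np.array(s['tcp_pos'])
    a=np.cos(phi);b=np.sin(phi);T=Ro.from_matrix(np.array([[a,b,0],[b,-a,0],[0,0,-1.]]))
    print('shift mm',np.round(1e3*R.inv().apply(np.array([x,y,z])-p),1),'turn deg',np.round(np.degrees((R.inv()*T).as_rotvec()),1),'t',round(float(s['t']),1),'tcp',np.round(p,4),'F',np.round(s['force'],1),'gap',round(float(s['finger_gap']),3))
def wray(s,pose,u,v,z):
    M=np.array(s['mount']);R=Ro.from_quat(pose['tool_rot']).as_matrix()
    c=R@M[:3,3]+pose['tcp_pos'];d=R@M[:3,:3]@np.array([(u-s['cx'])/s['fx'],(v-s['cy'])/s['fy'],1]);return c+d*(z-c[2])/d[2]
def wsnap(f):
    p=manip.sense();s=snap('wrist',f);return p,s
E
python3 -c "
from h import *
go(.547,-.276,.2,1.165)"
```

```text
shift mm [ 445.6 -203.9   31. ] turn deg [ -0.1  -0.1 -50.2] t 0.1 tcp [ 0.1779 -0.5985  0.2304] F [ 0.6 -0.2  0.1] gap 1.002
```

Emit:
step_arm(commands=[0.045,-0.02,0,0,0,-5,0.09,-0.041,0,0,0,-10,0.134,-0.061,0,0,0,-15,0.178,-0.082,0.005,0,0,-20,0.223,-0.102,0.01,0,0,-25,0.268,-0.122,0.015,0,0,-30,0.312,-0.143,0.02,0,0,-35,0.357,-0.163,0.025,0,0,-40,0.402,-0.184,0.031,0,0,-45,0.4456,-0.2039,0.031,0,0,-50.2], jaw=100, grip_force=40)

```text
t: 1.1
tcp_pos: [0.5477, -0.2745, 0.199]
tool_rot: [0.834, 0.552, -0.0, -0.001]
force: [1.1, -0.1, -0.1]
finger_gap: 0.996
gripper_force: 0.0
```

Emit:
step_arm(commands=[0,0,0,0,0,0,0,0,0,0,0,0,0,0,0,0,0,0,0,0,0,0,0,0,0,0,0,0,0,0,0,0,0,0,0,0,0,0,0,0,0,0,0,0,0,0,0,0,0,0,0,0,0,0,0,0,0,0,0,0])

```text
t: 2.1
tcp_pos: [0.5471, -0.2767, 0.2003]
tool_rot: [0.835, 0.55, 0.0, -0.0]
force: [-0.2, -0.2, 0.2]
finger_gap: 0.998
gripper_force: 0.0
```

```bash
python3 - <<'E'
from h import *
go(.547,-.276,.2,1.165)
p,s=wsnap('w1.png'); print(s['fx'],s['cx'],s['cy'],np.round(s['mount'],3).tolist()); print(np.round(p['tcp_pos'],4),np.round(p['tool_rot'],4).tolist())
E
```

```text
shift mm [ 0.6 -0.4  0.3] turn deg [-0. -0. -0.] t 2.1 tcp [ 0.5471 -0.2767  0.2003] F [-0.2 -0.2  0.2] gap 0.998
281.32649181716806 321.90333562114597 202.18255009772034 [[0.0, -0.946, -0.323, 0.083], [1.0, 0.0, -0.0, -0.001], [0.0, -0.323, 0.946, -0.142], [0.0, 0.0, 0.0, 1.0]]
[ 0.5471 -0.2767  0.2003] [0.8351, 0.5501, 0.0, -0.0]
```

View pics/w1.png

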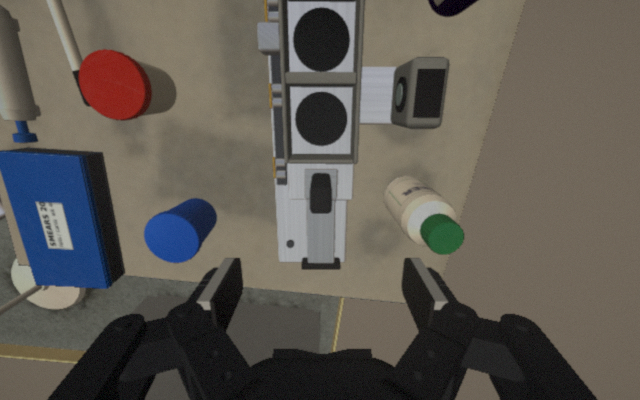

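The wrist view shows the post's black top near (320,200), with its +y side face above it. The fixative's green cap is at (441,233), to the right of the track, and I need to check clearance to it.

```bash
python3 - <<'E'
from h import *
s=load('w1.png');p=dict(tcp_pos=np.array([.5471,-.2767,.2003]),tool_rot=[0.8351,.5501,0,0])
t=load('top0.png')
ey=np.array([.395,.919]);ex=np.array([.919,-.395]);O=np.array([.547,-.276])
def show(n,w): w=w[:2];print(n,np.round(w,4),'rel post along x,y',np.round([(w-O)@ex,(w-O)@ey],4))
for n,q,z in(('postlow',(321,212),.104),('posthi',(321,190),.104),('p0',(321,119),.04),('p1',(321,40),.04),('fixcap',(441,233),.122),('cupB',(118,84),.07),('blue',(173,236),.07)): show(n,wray(s,p,*q,z))
show('fix top',ray(t,428,175.5,.122))
show('reader',ray(t,374,167,.08))
E
python3 -c "
import cv2
a=cv2.imread('pics/w1.png');cv2.imwrite('pics/c3.png',cv2.resize(a[90:280,250:480],None,fx=3.4,fy=3.1,interpolation=cv2.INTER_CUBIC))"
```

```text
postlow [ 0.5419 -0.2828] rel post along x,y [-0.002  -0.0082]
posthi [ 0.5501 -0.2637] rel post along x,y [-0.002   0.0125]
p0 [ 0.5726 -0.211 ] rel post along x,y [-0.0022  0.0699]
p1 [ 0.601 -0.145] rel post along x,y [-0.0021  0.1417]
fixcap [ 0.6316 -0.3348] rel post along x,y [ 0.101  -0.0206]
cupB [ 0.4184 -0.1108] rel post along x,y [-0.1834  0.101 ]
blue [ 0.3811 -0.2575] rel post along x,y [-0.1598 -0.0486]
fix top [ 0.6327 -0.3417] rel post along x,y [ 0.1047 -0.0265]
reader [ 0.6655 -0.2277] rel post along x,y [0.0898 0.0912]
```

View pics/c3.png

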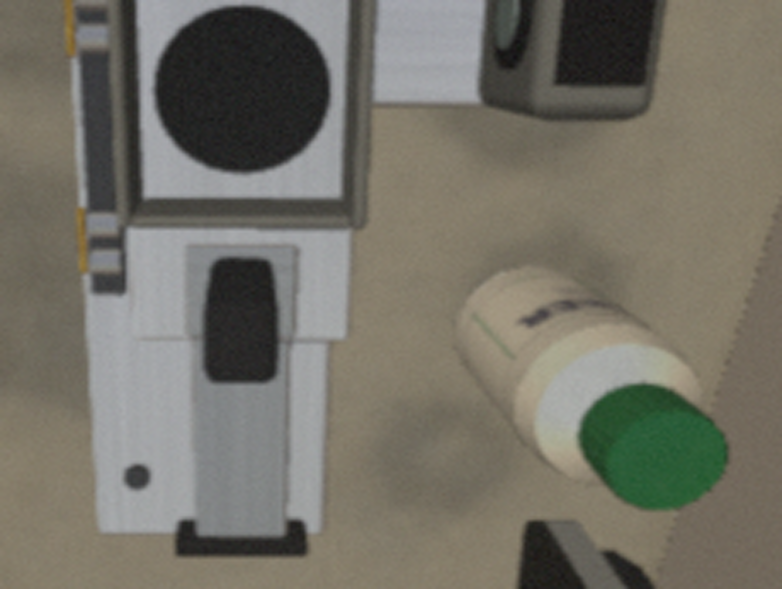

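Emit:
step_arm(commands=[0.001,-0.0015,0.01,0,0,0,0.001,-0.0015,0.03,0,0,0,0.001,-0.0015,0.05,0,0,0,0.001,-0.0015,0.07,0,0,0,0.001,-0.0015,0.09,0,0,0,0.001,-0.0015,0.105,0,0,0,0.001,-0.0015,0.115,0,0,0,0.001,-0.0015,0.124,0,0,0,0.001,-0.0015,0.13,0,0,0,0.001,-0.0015,0.13,0,0,0], jaw=65, grip_force=25)

```text
t: 3.15
tcp_pos: [0.5459, -0.2751, 0.0698]
tool_rot: [0.835, 0.55, -0.0, -0.0]
force: [0.1, -0.2, 0.7]
finger_gap: 0.648
gripper_force: 0.0
```

Emit:
step_arm(commands=[0,0,0,0,0,0,0,0,0,0,0,0,0,0,0,0,0,0,0,0,0,0,0,0,0,0,0,0,0,0,0,0,0,0,0,0,0,0,0,0,0,0,0,0,0,0,0,0,0,0,0,0,0,0,0,0,0,0,0,0], jaw=0)

```text
t: 4.15
tcp_pos: [0.5463, -0.2753, 0.0711]
tool_rot: [0.835, 0.55, 0.0, 0.0]
force: [-1.6, 0.9, 6.0]
finger_gap: 0.234
gripper_force: 26.6
```

Emit:
step_arm(commands=[-0.004,0,0,0,0,0,-0.014,0,0,0,0,0,-0.028,0,0,0,0,0,-0.042,0,0,0,0,0,-0.056,0,0,0,0,0,-0.07,0,0,0,0,0,-0.084,0,0,0,0,0,-0.098,0,0,0,0,0,-0.11,0,0,0,0,0,-0.118,0,0,0,0,0])

```text
t: 5.15
tcp_pos: [0.4992, -0.3836, 0.0711]
tool_rot: [0.835, 0.55, 0.0, -0.0]
force: [0.0, 4.5, 7.4]
finger_gap: 0.228
gripper_force: 26.8
```

Emit:
step_arm(commands=[-0.001,0,0,0,0,0,-0.002,0,0,0,0,0,-0.003,0,0,0,0,0,-0.004,0,0,0,0,0,-0.005,0,0,0,0,0,-0.006,0,0,0,0,0,-0.007,0,0,0,0,0,-0.008,0,0,0,0,0,-0.008,0,0,0,0,0,-0.008,0,0,0,0,0])

```text
t: 6.15
tcp_pos: [0.4958, -0.3915, 0.0711]
tool_rot: [0.835, 0.55, -0.0, 0.0]
force: [-4.0, -0.9, 6.7]
finger_gap: 0.231
gripper_force: 26.7
```

Emit:
step_arm(commands=[-0.0005,0,0,0,0,0,-0.001,0,0,0,0,0,-0.0015,0,0,0,0,0,-0.002,0,0,0,0,0,-0.0025,0,0,0,0,0,-0.003,0,0,0,0,0,-0.003,0,0,0,0,0,-0.003,0,0,0,0,0,-0.003,0,0,0,0,0,-0.003,0,0,0,0,0])

```text
t: 7.15
tcp_pos: [0.4951, -0.3932, 0.0711]
tool_rot: [0.835, 0.55, 0.0, -0.0]
force: [-2.5, 3.1, 5.4]
finger_gap: 0.232
gripper_force: 26.7
```

Emit:
step_arm(commands=[0.001,0,0,0,0,0,0.001,0,0,0,0,0,0.001,0,0,0,0,0,0.001,0,0,0,0,0,0.001,0,-0.01,0,0,0,0.001,0,-0.04,0,0,0,0.001,0,-0.075,0,0,0,0.001,0,-0.11,0,0,0,0.001,0,-0.13,0,0,0,0.001,0,-0.14,0,0,0], jaw=65)

```text
t: 8.15
tcp_pos: [0.4965, -0.3938, 0.2137]
tool_rot: [0.835, 0.55, 0.0, 0.003]
force: [0.9, -0.5, -0.7]
finger_gap: 0.654
gripper_force: 0.0
```

```bash
python3 - <<'E'
from h import *
t=load('top0.png')
for z in(.2,.3,.4):
  print(z,[np.round(ray(t,*q,z)[:2],3).tolist() for q in((187,108),(150,225),(215,95),(195,200))])
sc=load('scene0.png')
# scene: stage bottom-right corner px (218,175): match with top px (150,225)?
for z in(.1,.2,.3):print('scene',z,np.round(ray(sc,218,180,z)[:2],3))
go(.464,.1225,.22,1.72)
p,s=wsnap('w2.png')
E
python3 -c "
import cv2
a=cv2.imread('pics/w2.png');print(a.shape)"
```

```text
0.2 [[0.767, 0.173], [0.522, 0.234], [0.795, 0.115], [0.571, 0.147]]
0.3 [[0.721, 0.132], [0.51, 0.184], [0.745, 0.082], [0.552, 0.109]]
0.4 [[0.676, 0.091], [0.498, 0.135], [0.696, 0.049], [0.534, 0.072]]
scene 0.1 [ 0.877 -0.039]
scene 0.2 [0.667 0.106]
scene 0.3 [0.458 0.251]
shift mm [ 461.5 -233.6   -8.5] turn deg [  0.2   0.2 -31.8] t 8.2 tcp [ 0.4965 -0.3938  0.2137] F [ 0.9 -0.5 -0.7] gap 0.654
(400, 640, 3)
```

View pics/w2.png

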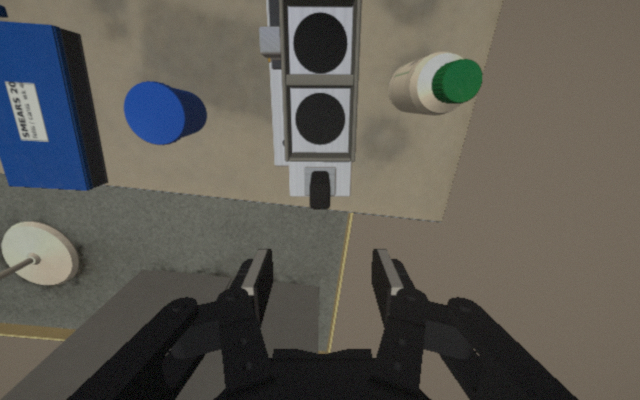

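The carrier is at the loading end, with pocket discs at (320,43) and (320,118). Next I move to a viewpoint near the knob.

Emit:
step_arm(commands=[0.04,-0.024,-0.005,0,0,-4,0.08,-0.048,-0.006,0,0,-8,0.12,-0.071,-0.006,0,0,-12,0.16,-0.095,-0.006,0,0,-16,0.2,-0.118,-0.006,0,0,-20,0.24,-0.142,-0.006,0,0,-24,0.28,-0.166,-0.006,0,0,-27,0.32,-0.19,-0.006,0,0,-30,0.356,-0.211,-0.006,0,0,-31.8,0.3856,-0.2272,-0.006,0,0,-31.8])

```text
t: 9.2
tcp_pos: [0.4372, 0.0534, 0.2154]
tool_rot: [0.652, 0.758, -0.001, -0.001]
force: [0.1, 0.2, 0.2]
finger_gap: 0.649
gripper_force: 0.0
```

Emit:
step_arm(commands=[0,0,0,0,0,0,0,0,0,0,0,0,0,0,0,0,0,0,0,0,0,0,0,0,0,0,0,0,0,0,0,0,0,0,0,0,0,0,0,0,0,0,0,0,0,0,0,0,0,0,0,0,0,0,0,0,0,0,0,0])

```text
t: 10.2
tcp_pos: [0.4391, 0.0512, 0.2163]
tool_rot: [0.652, 0.758, 0.0, 0.0]
force: [0.8, 0.7, 0.2]
finger_gap: 0.647
gripper_force: 0.0
```

```bash
python3 - <<'E'
from h import *
p,s=wsnap('w3.png'); np.savez('pics/w3p.npz',**{k:p[k] for k in('tcp_pos','tool_rot')})
print(p['tcp_pos'],p['tool_rot'])
E
```

```text
[0.43907088 0.05115117 0.21633872] [6.52439118e-01 7.57841142e-01 1.22320354e-05 3.06038602e-05]
```

View pics/w3.png

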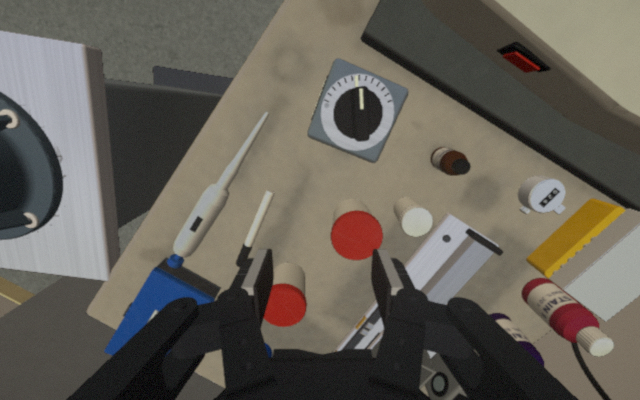

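The wrist view shows the knob at about (358,112) with a cream pointer from (361,107) up to (359,86). I'll take an enlarged crop for the exact angle.

```bash
python3 - <<'E'
import cv2
a=cv2.imread('pics/w3.png')[50:170,300:420]
a=cv2.convertScaleAbs(a,alpha=1.6,beta=15)
cv2.imwrite('pics/c4.png',cv2.resize(a,None,fx=5,fy=5,interpolation=cv2.INTER_CUBIC))
E
```

```text
(no output)
```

View pics/c4.png

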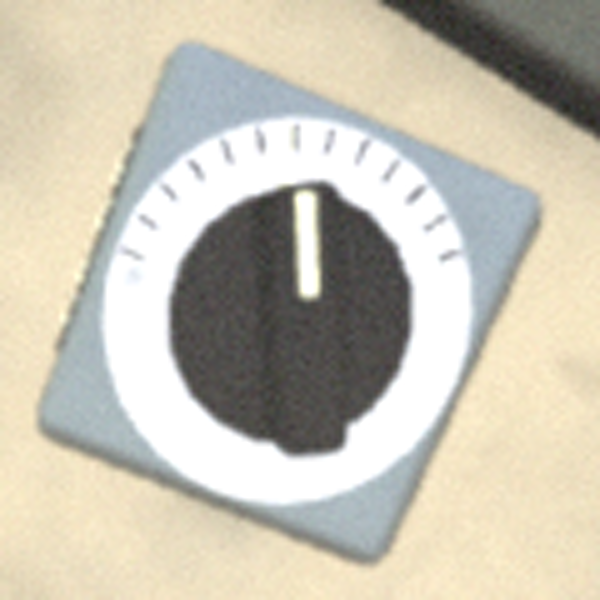

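The crop shows the bar's top centred at (310,315), 2° left of vertical. The zero tick is about 70° anticlockwise of the pointer.

```bash
python3 - <<'E'
from h import *
s=load('w3.png');p=dict(np.load('pics/w3p.npz'))
k=wray(s,p,361.6,112.6,.081);print('knob',k); print('disc',wray(s,p,(288.5)/5+299.5,(310.5)/5+49.5,.051))
print('cupA',wray(s,p,357,235,.07),'small',wray(s,p,415,221,.053),'cupB',wray(s,p,287,305,.07))
go(k[0],k[1],.13,1.755)
E
```

```text
knob [0.46280807 0.13371531 0.081     ]
disc [0.46218029 0.1340057  0.051     ]
cupA [0.48465445 0.0039655  0.07      ] small [0.55196204 0.02415792 0.053     ] cupB [ 0.41712302 -0.1023861   0.07      ]
shift mm [78.1 35.7 86.3] turn deg [ 0. -0. -2.] t 10.2 tcp [0.4391 0.0512 0.2163] F [ 0.4 -0.   0.2] gap 0.65
```

```bash
python3 - <<'E'
from h import *
s=load('w3.png');M=s['mount'];Mi=np.linalg.inv(M)
for z in(0,-.004,-.008):
  for x in(.011,-.011):
    q=Mi@[x,.0276,z,1];print(z,x,np.round([s['fx']*q[0]/q[2]+s['cx'],s['fy']*q[1]/q[2]+s['cy']],1))
t=load('top0.png')
c2=lambda x,y:(195+(x+.5)/5-.5,195+(y+.5)/5-.5)
print('knob disc top cam',ray(t,*c2(146,305),.051),'bar',ray(t,*c2(118,307),.081))
sc=load('scene0.png')
for n,X in (('bar w',(.4628,.1337,.081)),('bar t',(.464,.130,.081)),('cupA w',(.4847,.004,.07)),('cupA t',(.4857,-.0033,.07)),('cupB t',(.4126,-.1119,.07)),('cupB w',(.417,-.1024,.07))): print(n,np.round(proj(sc,X),1))
a=cv2.imread('pics/scene0.png');b=a.astype(int);m=((b[...,2]>130)&(b[...,1]<60)&(b[...,0]<60)).astype(np.uint8);n,_,st,ce=cv2.connectedComponentsWithStats(m)
print([(st[i].tolist(),ce[i].round(1).tolist()) for i in range(1,n) if st[i][4]>60])
for f,ss in(('top0.png',t),('w3.png',s)):
  b=cv2.imread('pics/'+f).astype(int);m=((b[...,2]>130)&(b[...,1]<60)&(b[...,0]<60)).astype(np.uint8);n,_,st,ce=cv2.connectedComponentsWithStats(m)
  print(f,[(st[i].tolist(),ce[i].round(1).tolist()) for i in range(1,n) if st[i][4]>60])
E
```

```text
0 0.011 [373.9 243.6]
0 -0.011 [371.6 277.4]
-0.004 0.011 [375.1 247. ]
-0.004 -0.011 [372.8 281.5]
-0.008 0.011 [376.5 250.5]
-0.008 -0.011 [374.  285.7]
knob disc top cam [0.46472123 0.12796556 0.051     ] bar [0.46303903 0.13198956 0.081     ]
bar w [271.1 260.7]
bar t [272.  259.8]
cupA w [306.5 239.8]
cupA t [308.3 238.5]
cupB t [361.9 232.3]
cupB w [358.  233.1]
[([350, 229, 23, 12, 224], [361.3, 234.6]), ([296, 235, 23, 13, 242], [307.5, 241.0])]
top0.png [([267, 234, 24, 24, 447], [278.6, 245.5]), ([315, 266, 23, 24, 457], [326.0, 277.5])]
w3.png [([332, 211, 50, 48, 1882], [356.2, 235.0]), ([264, 284, 41, 42, 1262], [284.2, 306.3])]
```

Emit:
step_arm(commands=[0.02,0.009,0,0,0,-1,0.04,0.018,0,0,0,-2,0.06,0.027,0.01,0,0,-2,0.077,0.036,0.03,0,0,-2,0.077,0.036,0.055,0,0,-2,0.077,0.036,0.08,0,0,-2,0.077,0.036,0.1,0,0,-2,0.077,0.036,0.115,0,0,-2,0.077,0.036,0.12,0,0,-2,0.077,0.036,0.12,0,0,-2], jaw=50)

```text
t: 11.25
tcp_pos: [0.4629, 0.1327, 0.0958]
tool_rot: [0.639, 0.769, -0.0, -0.001]
force: [-0.4, -0.0, -0.2]
finger_gap: 0.499
gripper_force: 0.0
```

Emit:
step_arm(commands=[0,0,0.005,0,0,0,0,0,0.01,0,0,0,0,0,0.015,0,0,0,0,0,0.02,0,0,0,0,0,0.025,0,0,0,0,0,0.03,0,0,0,0,0,0.034,0,0,0,0,0,0.036,0,0,0,0,0,0.037,0,0,0,0,0,0.037,0,0,0])

```text
t: 12.25
tcp_pos: [0.4632, 0.1327, 0.0592]
tool_rot: [0.639, 0.769, -0.0, -0.0]
force: [0.1, 0.3, -0.3]
finger_gap: 0.498
gripper_force: 0.0
```

Emit:
step_arm(commands=[0,0,0,0,0,0,0,0,0,0,0,0,0,0,0,0,0,0,0,0,0,0,0,0,0,0,0,0,0,0,0,0,0,0,0,0,0,0,0,0,0,0,0,0,0,0,0,0,0,0,0,0,0,0,0,0,0,0,0,0], jaw=0)

```text
t: 13.25
tcp_pos: [0.4644, 0.1328, 0.0597]
tool_rot: [0.639, 0.769, 0.001, 0.001]
force: [4.1, 2.6, 4.2]
finger_gap: 0.16
gripper_force: 29.7
```

Emit:
step_arm(commands=[0,0.001,0,0,0,-3,0,0.001,0,0,0,-9,0,0.001,0,0,0,-15,0,0.001,0,0,0,-21,0,0.001,0,0,0,-28,0,0.001,0,0,0,-35,0,0.001,0,0,0,-42,0,0.001,0,0,0,-49,0,0.001,0,0,0,-55,0,0.001,0,0,0,-60])

```text
t: 14.25
tcp_pos: [0.4638, 0.1323, 0.0597]
tool_rot: [0.167, 0.986, -0.0, -0.0]
force: [2.7, -1.3, 7.7]
finger_gap: 0.158
gripper_force: 30.0
```

```bash
python3 -c "
from h import *
go(.463,.133,.06,1.755);s=manip.sense();print(s['ft_torque'])"
```

```text
shift mm [ 1.   0.4 -0.3] turn deg [-0.1  0.  60.2] t 14.2 tcp [0.4638 0.1323 0.0597] F [ 2.7 -1.3  7.7] gap 0.158
[-0.21869029 -0.4004525  -0.03807727]
```

Emit:
step_arm(commands=[0,0,0,0,0,-1.5,0,0,0,0,0,-3,0,0,0,0,0,-4.5,0,0,0,0,0,-6,0,0,0,0,0,-7.5,0,0,0,0,0,-9,0,0,0,0,0,-10,0,0,0,0,0,-11,0,0,0,0,0,-12,0,0,0,0,0,-12,0,0,0])

```text
validation failed for argument at $.co...
```

```bash
python3 -c "
from h import *
go(.463,.133,.06,1.755);s=manip.sense();print(s['ft_torque'])"
```

```text
shift mm [ 1.   0.4 -0.3] turn deg [-0.1  0.  60.2] t 14.2 tcp [0.4638 0.1323 0.0597] F [ 2.7 -1.3  7.7] gap 0.158
[-0.21869029 -0.4004525  -0.03807727]
```

Count error (extra trailing numbers), so I'm resending.

Emit:
step_arm(commands=[0,0,0,0,0,-1.5,0,0,0,0,0,-3,0,0,0,0,0,-4.5,0,0,0,0,0,-6,0,0,0,0,0,-7.5,0,0,0,0,0,-9,0,0,0,0,0,-10,0,0,0,0,0,-11,0,0,0,0,0,-12,0,0,0,0,0,-12])

```text
t: 15.25
tcp_pos: [0.4632, 0.1323, 0.0598]
tool_rot: [0.068, 0.998, 0.0, -0.001]
force: [1.4, -1.5, 9.4]
finger_gap: 0.155
gripper_force: 64.9
```

```bash
python3 -c "
from h import *
go(.463,.133,.06,1.755);s=manip.sense();print(s['ft_torque'])"
```

```text
shift mm [ 0.3  0.6 -0.2] turn deg [-0.1 -0.1 71.6] t 15.2 tcp [0.4632 0.1323 0.0598] F [ 1.4 -1.5  9.4] gap 0.155
[-0.34653504 -0.24399982 -1.30323124]
```

Emit:
step_arm(commands=[0,0,0,0,0,0.5,0,0,0,0,0,0.5,0,0,0,0,0,0.5,0,0,0,0,0,0.5,0,0,0,0,0,0.5,0,0,-0.03,0,0,0.5,0,0,-0.07,0,0,0.5,0,0,-0.11,0,0,0.5,0,0,-0.14,0,0,0.5,0,0,-0.16,0,0,0.5], jaw=50)

```text
t: 16.25
tcp_pos: [0.4647, 0.133, 0.2217]
tool_rot: [0.069, 0.998, 0.0, 0.001]
force: [0.6, -0.0, -0.4]
finger_gap: 0.497
gripper_force: 0.0
```

```bash
python3 -c "
from h import *
snap('top','top1.png')
a=cv2.imread('pics/top1.png')
cv2.imwrite('pics/c5.png',cv2.resize(a[150:310,190:450],None,fx=3,fy=3,interpolation=cv2.INTER_CUBIC))
t=load('top1.png')
b=a.astype(int);m=((b[...,2]>130)&(b[...,1]<60)&(b[...,0]<60)).astype(np.uint8);n,_,st,ce=cv2.connectedComponentsWithStats(m)
print([(st[i].tolist(),ce[i].round(1).tolist(),ray(t,*ce[i],.068)[:2].round(4)) for i in range(1,n) if st[i][4]>60])
go(.485,0,.2,1.163)"
```

```text
[([267, 234, 24, 24, 438], [278.6, 245.5], array([ 0.4856, -0.0029])), ([315, 266, 23, 24, 451], [326.0, 277.5], array([ 0.4119, -0.1114]))]
shift mm [ -36.6 -129.3   24. ] turn deg [  0.5   0.2 105.4] t 16.3 tcp [0.4663 0.1331 0.2239] F [-0.   0.4  0.9] gap 0.5
```

View pics/c5.png

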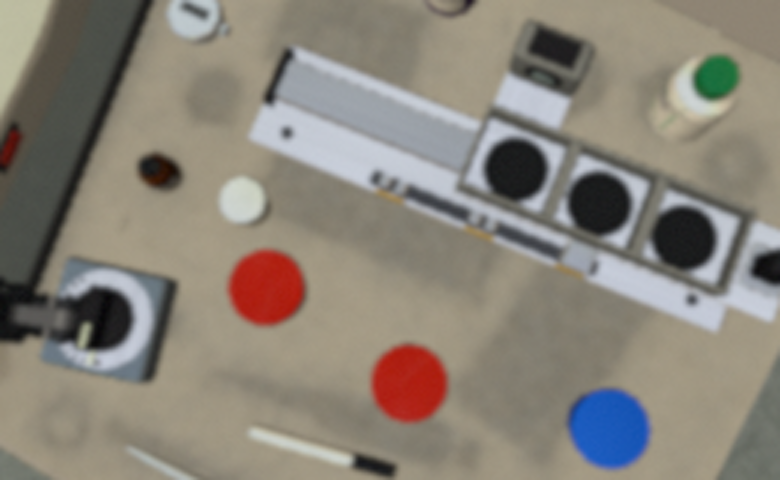

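Knob's pointer is now at its zero tick and the carrier is at the loading detent. Both cups are unmoved. Next I move so that cup A lies under the wrist camera.

Emit:
step_arm(commands=[-0.002,-0.021,0,0,0,6,-0.003,-0.042,0,0,0,12,-0.005,-0.063,0,0,0,18,-0.006,-0.084,0,0,0,24,-0.008,-0.105,0,0,0,30,-0.009,-0.126,0,0,0,36,-0.011,-0.147,0,0,0,42,-0.012,-0.168,0,0,0,48,-0.014,-0.189,0,0,0,54,-0.0148,-0.21,0,0,0,60], jaw=100)

```text
t: 17.3
tcp_pos: [0.4492, -0.0778, 0.2185]
tool_rot: [0.561, 0.828, -0.0, -0.001]
force: [-0.8, -0.2, -0.3]
finger_gap: 1.0
gripper_force: 0.0
```

Emit:
step_arm(commands=[0,0,0,0,0,7,0,0,0,0,0,14,0,0,0,0,0,21,0,0,0,0,0,28,0,0,0,0,0,35,0,0,0,0,0,42,0,0,0,0,0,45.4,0,0,0,0,0,45.4,0,0,0,0,0,45.4,0,0,0,0,0,45.4])

```text
t: 18.3
tcp_pos: [0.4496, -0.0771, 0.219]
tool_rot: [0.835, 0.55, -0.0, -0.0]
force: [-0.3, 0.6, -0.3]
finger_gap: 1.003
gripper_force: 0.0
```

```bash
cat >> h.py <<'E'
def red(a,lo=600):
    b=a.astype(int);m=((b[...,2]>110)&(b[...,1]<60)&(b[...,0]<60)).astype(np.uint8);n,_,st,ce=cv2.connectedComponentsWithStats(m)
    return [(st[i].tolist(),ce[i]) for i in range(1,n) if st[i][4]>lo]
def disc(a,u,v,r=30):
    w=a[max(0,v-r):v+r,u-r:u+r].max(2); m=(w<70).astype(np.uint8);n,l,st,ce=cv2.connectedComponentsWithStats(m)
    i=l[min(v,r),r]; return st[i].tolist(),ce[i]+[u-r,max(0,v-r)]
E
python3 - <<'E'
from h import *
p,s=wsnap('w4.png');np.savez('pics/w4p.npz',tcp_pos=p['tcp_pos'],tool_rot=p['tool_rot'])
for st,c in red(s['pixels']): print(st,c,wray(s,p,*c,.069))
a=cv2.imread('pics/w2.png');s2=load('w2.png')
p2=dict(tcp_pos=np.array([.4965,-.3938,.2137]),tool_rot=p['tool_rot'])
for v in(118,43):
    st,c=disc(a,320,v); print(st,c,wray(s2,p2,*c,.04))
go(.485,0,.2,1.163)
E
```

```text
[297, 72, 59, 63, 2865] [325.70680628 102.69947644] [0.48556373 0.00123207 0.069     ]
[278, 199, 52, 49, 1939] [303.21041774 223.5580196 ] [ 0.41221321 -0.10666546  0.069     ]
[6, 5, 49, 51, 1941] [319.8438949  118.28284389] [ 0.52084095 -0.32737492  0.04      ]
[4, 0, 53, 60, 2499] [319.95078031  42.53741497] [ 0.54957442 -0.26129729  0.04      ]
shift mm [84.8  1.9 19.1] turn deg [-0.   0.   0.1] t 18.4 tcp [ 0.4497 -0.0771  0.2191] F [-0.6 -1.  -0. ] gap 0.999
```

Emit:
step_arm(commands=[0.02,0.0005,0,0,0,0,0.045,0.001,0,0,0,0,0.07,0.002,0.005,0,0,0,0.085,0.002,0.02,0,0,0,0.085,0.002,0.045,0,0,0,0.085,0.002,0.07,0,0,0,0.085,0.002,0.095,0,0,0,0.085,0.002,0.115,0,0,0,0.085,0.002,0.13,0,0,0,0.085,0.002,0.138,0,0,0], jaw=100, grip_force=40)

```text
t: 19.35
tcp_pos: [0.4848, 0.0002, 0.08]
tool_rot: [0.835, 0.55, -0.001, -0.001]
force: [0.5, -0.1, 0.5]
finger_gap: 1.001
gripper_force: 0.0
```

Emit:
step_arm(commands=[0,0,0.005,0,0,0,0,0,0.01,0,0,0,0,0,0.015,0,0,0,0,0,0.02,0,0,0,0,0,0.025,0,0,0,0,0,0.03,0,0,0,0,0,0.033,0,0,0,0,0,0.035,0,0,0,0,0,0.035,0,0,0,0,0,0.035,0,0,0])

```text
t: 20.35
tcp_pos: [0.4854, 0.0, 0.0463]
tool_rot: [0.836, 0.549, 0.0, 0.0]
force: [0.0, 0.4, -0.7]
finger_gap: 0.996
gripper_force: 0.0
```

Emit:
step_arm(commands=[0,0,0,0,0,0,0,0,0,0,0,0,0,0,0,0,0,0,0,0,0,0,0,0,0,0,0,0,0,0,0,0,0,0,0,0,0,0,0,0,0,0,0,0,0,0,0,0,0,0,0,0,0,0,0,0,0,0,0,0], jaw=0)

```text
t: 21.35
tcp_pos: [0.4856, -0.0, 0.0469]
tool_rot: [0.836, 0.549, 0.0, 0.0]
force: [-0.4, -0.3, 6.6]
finger_gap: 0.683
gripper_force: 41.9
```

Emit:
step_arm(commands=[0,0,-0.005,0,0,0,0,0,-0.015,0,0,0,0,0,-0.03,0,0,0,0,0,-0.05,0,0,0,0,0,-0.075,0,0,0,0,0,-0.1,0,0,0,0,0,-0.125,0,0,0,0,0,-0.14,0,0,0,0,0,-0.15,0,0,0,0,0,-0.153,0,0,0])

```text
t: 22.35
tcp_pos: [0.4856, 0.0, 0.2005]
tool_rot: [0.836, 0.549, 0.001, 0.001]
force: [0.9, -0.4, -1.6]
finger_gap: 0.685
gripper_force: 43.3
```

Emit:
step_arm(commands=[-0.012,0.005,0,0,0,0,-0.04,0.018,0,0,0,0,-0.08,0.035,0,0,0,0,-0.125,0.055,0,0,0,0,-0.17,0.075,0,0,0,0,-0.215,0.095,0,0,0,0,-0.26,0.115,0,0,0,0,-0.305,0.135,0,0,0,0,-0.345,0.152,0,0,0,0,-0.3688,0.1628,0,0,0,0])

```text
t: 23.35
tcp_pos: [0.487, -0.4077, 0.1975]
tool_rot: [0.836, 0.548, -0.001, -0.0]
force: [-0.3, 0.0, -1.0]
finger_gap: 0.685
gripper_force: 43.3
```

Emit:
step_arm(commands=[0,0,0,0,0,0,0,0,0,0,0,0,0,0,0,0,0,0,0,0,0,0,0,0,0,0,0,0,0,0,0,0,0,0,0,0,0,0,0,0,0,0,0,0,0,0,0,0,0,0,0,0,0,0,0,0,0,0,0,0])

```text
t: 24.35
tcp_pos: [0.4886, -0.4031, 0.1994]
tool_rot: [0.836, 0.549, -0.0, 0.0]
force: [0.1, 0.4, -0.7]
finger_gap: 0.683
gripper_force: 43.3
```

```bash
python3 - <<'E'
from h import *
p,s=wsnap('w5.png');np.savez('pics/w5p.npz',tcp_pos=p['tcp_pos'],tool_rot=p['tool_rot'])
for u,v in((320,105),(320,30)):
    st,c=disc(s['pixels'],u,v,34); print(st,c,wray(s,p,*c,.04))
print(red(s['pixels']))
go(.5208,-.3274,.2,1.162)
E
```

```text
[13, 9, 51, 55, 2199] [324.02364711 107.30377444] [ 0.5215771  -0.32815329  0.04      ]
[11, 0, 56, 58, 2734] [324.34893928  27.22348208] [ 0.54972108 -0.26325454  0.04      ]
[([264, 220, 116, 108, 9631], array([320.92129582, 275.24005815]))]
shift mm [82.2 -0.4 -0.7] turn deg [ 0.  -0.   0.1] t 24.4 tcp [ 0.4886 -0.4031  0.1993] F [-1.3 -0.4 -2.2] gap 0.684
```

Emit:
step_arm(commands=[0.01,0,0,0,0,0,0.03,0.0005,0,0,0,0,0.055,0.001,0,0,0,0,0.075,0.0012,0,0,0,0,0.0806,0.0012,0,0,0,0,0.0806,0.0012,0.015,0,0,0,0.0806,0.0012,0.035,0,0,0,0.0806,0.0012,0.052,0,0,0,0.0806,0.0012,0.062,0,0,0,0.0806,0.0012,0.065,0,0,0])

```text
t: 25.4
tcp_pos: [0.5212, -0.3289, 0.1331]
tool_rot: [0.836, 0.549, -0.0, -0.001]
force: [0.2, 0.7, -1.3]
finger_gap: 0.683
gripper_force: 43.3
```

Emit:
step_arm(commands=[0,0,0.002,0,0,0,0,0,0.005,0,0,0,0,0,0.008,0,0,0,0,0,0.011,0,0,0,0,0,0.014,0,0,0,0,0,0.016,0,0,0,0,0,0.018,0,0,0,0,0,0.02,0,0,0,0,0,0.02,0,0,0,0,0,0.02,0,0,0])

```text
t: 26.4
tcp_pos: [0.5217, -0.3296, 0.1143]
tool_rot: [0.836, 0.549, -0.0, -0.0]
force: [-0.1, 0.7, -1.3]
finger_gap: 0.685
gripper_force: 43.3
```

Emit:
step_arm(commands=[0,0,0.004,0,0,0,0,0,0.008,0,0,0,0,0,0.012,0,0,0,0,0,0.016,0,0,0,0,0,0.019,0,0,0,0,0,0.022,0,0,0,0,0,0.024,0,0,0,0,0,0.026,0,0,0,0,0,0.0265,0,0,0,0,0,0.0265,0,0,0])

```text
t: 27.4
tcp_pos: [0.5217, -0.3296, 0.0878]
tool_rot: [0.836, 0.549, -0.0, -0.0]
force: [0.3, -0.6, -2.0]
finger_gap: 0.68
gripper_force: 43.3
```

Emit:
step_arm(commands=[0,0,0,0,0,0,0,0,0,0,0,0,0,0,0,0,0,0,0,0,0,0,0,0,0,0,-0.005,0,0,0,0,0,-0.025,0,0,0,0,0,-0.055,0,0,0,0,0,-0.09,0,0,0,0,0,-0.115,0,0,0,0,0,-0.13,0,0,0], jaw=100)

```text
t: 28.4
tcp_pos: [0.5225, -0.3303, 0.221]
tool_rot: [0.836, 0.549, 0.001, 0.002]
force: [-0.6, 0.3, -0.4]
finger_gap: 0.997
gripper_force: 0.0
```

Emit:
step_arm(commands=[0.01,-0.025,0,0,0,0,0.022,-0.055,0,0,0,0,0.036,-0.09,0,0,0,0,0.05,-0.125,0,0,0,0,0.063,-0.158,0,0,0,0,0.0751,-0.188,0,0,0,0,0.0751,-0.188,0,0,0,0,0.0751,-0.188,0,0,0,0,0.0751,-0.188,0,0,0,0,0.0751,-0.188,0,0,0,0])

```text
t: 29.4
tcp_pos: [0.38, -0.1873, 0.2181]
tool_rot: [0.836, 0.549, 0.0, 0.001]
force: [0.7, 0.1, -0.2]
finger_gap: 1.0
gripper_force: 0.0
```

```bash
python3 - <<'E'
from h import *
p,s=wsnap('w6.png');np.savez('pics/w6p.npz',tcp_pos=p['tcp_pos'],tool_rot=p['tool_rot'])
for st,c in red(s['pixels']): print(st,c,wray(s,p,*c,.069),wray(s,p,*c,.109))
go(.412,-.108,.046,1.162)
E
```

```text
[292, 73, 59, 62, 2865] [320.93403141 103.57172775] [ 0.41171404 -0.10813015  0.069     ] [ 0.41166099 -0.10845106  0.109     ]
[468, 234, 61, 53, 2490] [498.13373494 260.01325301] [ 0.53391464 -0.34983453  0.069     ] [ 0.51703799 -0.31687953  0.109     ]
shift mm [ 85.4  -2.  171.9] turn deg [0.1 0.  0. ] t 29.4 tcp [ 0.3798 -0.1871  0.2179] F [-0.3  0.7 -0.3] gap 0.999
```

View pics/w6.png

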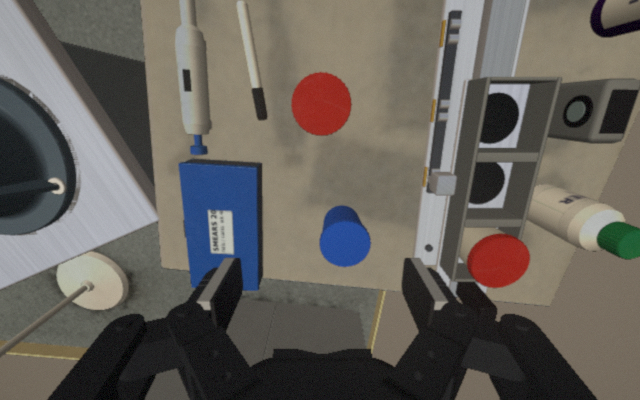

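Cup A stands in pocket0, with its cap at (498,260). Cup B is at (321,104), clear of the pen. Grasping B.

Emit:
step_arm(commands=[0.02,-0.0005,0,0,0,0,0.045,-0.001,0,0,0,0,0.07,-0.002,0.005,0,0,0,0.0852,-0.0023,0.02,0,0,0,0.0852,-0.0023,0.045,0,0,0,0.0852,-0.0023,0.07,0,0,0,0.0852,-0.0023,0.095,0,0,0,0.0852,-0.0023,0.115,0,0,0,0.0852,-0.0023,0.13,0,0,0,0.0852,-0.0023,0.137,0,0,0])

```text
t: 30.45
tcp_pos: [0.4106, -0.1071, 0.0793]
tool_rot: [0.836, 0.549, -0.0, -0.001]
force: [0.1, 0.9, 0.2]
finger_gap: 1.001
gripper_force: 0.0
```

Emit:
step_arm(commands=[0,0,0.005,0,0,0,0,0,0.01,0,0,0,0,0,0.015,0,0,0,0,0,0.02,0,0,0,0,0,0.025,0,0,0,0,0,0.03,0,0,0,0,0,0.033,0,0,0,0,0,0.035,0,0,0,0,0,0.035,0,0,0,0,0,0.035,0,0,0])

```text
t: 31.45
tcp_pos: [0.4105, -0.1069, 0.0458]
tool_rot: [0.836, 0.549, 0.0, 0.0]
force: [-0.5, -0.1, -0.8]
finger_gap: 1.0
gripper_force: 0.0
```

Emit:
step_arm(commands=[0,0,0,0,0,0,0,0,0,0,0,0,0,0,0,0,0,0,0,0,0,0,0,0,0,0,0,0,0,0,0,0,0,0,0,0,0,0,0,0,0,0,0,0,0,0,0,0,0,0,0,0,0,0,0,0,0,0,0,0], jaw=0)

```text
t: 32.45
tcp_pos: [0.4112, -0.1074, 0.0464]
tool_rot: [0.836, 0.549, 0.001, 0.001]
force: [1.5, -0.4, 4.8]
finger_gap: 0.687
gripper_force: 41.6
```

Emit:
step_arm(commands=[0,0,-0.005,0,0,0,0,0,-0.015,0,0,0,0,0,-0.03,0,0,0,0,0,-0.05,0,0,0,0,0,-0.075,0,0,0,0,0,-0.1,0,0,0,0,0,-0.125,0,0,0,0,0,-0.14,0,0,0,0,0,-0.15,0,0,0,0,0,-0.153,0,0,0])

```text
t: 33.45
tcp_pos: [0.4105, -0.1069, 0.1999]
tool_rot: [0.836, 0.549, 0.0, 0.001]
force: [-0.7, 0.1, -3.0]
finger_gap: 0.689
gripper_force: 43.6
```

Emit:
step_arm(commands=[-0.006,0.013,0,0,0,0,-0.018,0.04,0,0,0,0,-0.035,0.075,0,0,0,0,-0.052,0.113,0,0,0,0,-0.068,0.148,0,0,0,0,-0.081,0.175,0,0,0,0,-0.0873,0.19,0,0,0,0,-0.0873,0.19,0.02,0,0,0,-0.0873,0.19,0.04,0,0,0,-0.0873,0.19,0.06,0,0,0])

```text
t: 34.45
tcp_pos: [0.5502, -0.2631, 0.1361]
tool_rot: [0.836, 0.549, -0.0, -0.001]
force: [-0.2, -1.1, -2.7]
finger_gap: 0.686
gripper_force: 43.8
```

Emit:
step_arm(commands=[0,0,0.005,0,0,0,0,0,0.006,0,0,0,0,0,0.009,0,0,0,0,0,0.012,0,0,0,0,0,0.015,0,0,0,0,0,0.018,0,0,0,0,0,0.021,0,0,0,0,0,0.024,0,0,0,0,0,0.026,0,0,0,0,0,0.026,0,0,0])

```text
t: 35.45
tcp_pos: [0.5501, -0.2622, 0.1124]
tool_rot: [0.836, 0.549, -0.0, -0.0]
force: [-0.2, -0.1, -2.4]
finger_gap: 0.686
gripper_force: 43.7
```

Emit:
step_arm(commands=[0,0,0.004,0,0,0,0,0,0.008,0,0,0,0,0,0.012,0,0,0,0,0,0.016,0,0,0,0,0,0.019,0,0,0,0,0,0.022,0,0,0,0,0,0.024,0,0,0,0,0,0.025,0,0,0,0,0,0.025,0,0,0,0,0,0.025,0,0,0])

```text
t: 36.45
tcp_pos: [0.5504, -0.2625, 0.0879]
tool_rot: [0.836, 0.549, 0.0, 0.0]
force: [-0.2, -0.4, -1.8]
finger_gap: 0.686
gripper_force: 43.7
```

Emit:
step_arm(commands=[0,0,0,0,0,0,0,0,0,0,0,0,0,0,0,0,0,0,0,0,0,0,0,0,0,0,-0.005,0,0,0,0,0,-0.025,0,0,0,0,0,-0.055,0,0,0,0,0,-0.09,0,0,0,0,0,-0.115,0,0,0,0,0,-0.13,0,0,0], jaw=100)

```text
t: 37.45
tcp_pos: [0.5513, -0.263, 0.221]
tool_rot: [0.836, 0.549, 0.001, 0.002]
force: [0.6, -0.8, -0.5]
finger_gap: 0.997
gripper_force: 0.0
```

```bash
python3 - <<'E'
from h import *
go(.4951,-.3932,.2,1.163)
s=snap('top','top2.png');
for st,c in red(s['pixels'],60): print(st,c,ray(s,*c,.108))
E
```

```text
shift mm [-1.418e+02 -1.000e-01  2.110e+01] turn deg [0.3 0.1 0. ] t 37.5 tcp [ 0.5513 -0.263   0.221 ] F [ 0.6 -0.8 -0.5] gap 0.997
[303, 121, 17, 12, 76] [312.18421053 126.90789474] [ 0.756374   -0.08422166  0.108     ]
[417, 215, 18, 16, 139] [426.38129496 221.05755396] [ 0.53260869 -0.33573348  0.108     ]
```

Emit:
step_arm(commands=[-0.01,0,0,0,0,0,-0.03,0,0,0,0,0,-0.055,0,0,0,0,0,-0.08,0,0,0,0,0,-0.105,0,0,0,0,0,-0.125,0,0,0,0,0,-0.136,0,0,0,0,0,-0.1405,0,0,0,0,0,-0.1405,0,0,0,0,0,-0.1405,0,0,0,0,0], jaw=65, grip_force=25)

```text
t: 38.5
tcp_pos: [0.4949, -0.3905, 0.2177]
tool_rot: [0.835, 0.55, 0.0, -0.0]
force: [0.1, 1.2, -0.7]
finger_gap: 0.646
gripper_force: 0.0
```

```bash
python3 - <<'E'
from h import *
p,s=wsnap('w7.png')
for st,c in red(s['pixels']): print(st,c,wray(s,p,*c,.108))
go(.4951,-.3932,.07,1.163)
E
```

```text
[288, 0, 75, 73, 4506] [325.01109632  33.2099423 ] [ 0.54986384 -0.26493773  0.108     ]
[285, 83, 67, 71, 3687] [317.89503662 118.29726065] [ 0.51918695 -0.32132101  0.108     ]
shift mm [ -2.6   1.3 147.8] turn deg [-0.  -0.   0.1] t 38.5 tcp [ 0.495  -0.3904  0.2178] F [0.4 0.8 0.3] gap 0.65
```

View pics/w7.png

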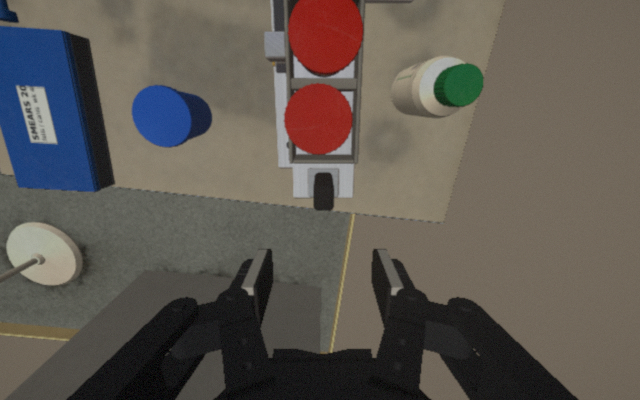

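Both cups stand in the carrier, caps at (325,33) and (318,118). A sits slightly off-centre but within the pocket's play. Gripping the post to shift to mid-station.

Emit:
step_arm(commands=[-0.0025,0.001,0.01,0,0,0,-0.0025,0.001,0.03,0,0,0,-0.0025,0.001,0.055,0,0,0,-0.0025,0.001,0.08,0,0,0,-0.0025,0.001,0.1,0,0,0,-0.0025,0.001,0.12,0,0,0,-0.0025,0.001,0.135,0,0,0,-0.0025,0.001,0.143,0,0,0,-0.0025,0.001,0.147,0,0,0,-0.0025,0.001,0.147,0,0,0])

```text
t: 39.55
tcp_pos: [0.4947, -0.394, 0.0707]
tool_rot: [0.836, 0.549, -0.0, -0.0]
force: [-0.3, -0.4, -0.4]
finger_gap: 0.652
gripper_force: 0.0
```

Emit:
step_arm(commands=[0,0,0,0,0,0,0,0,0,0,0,0,0,0,0,0,0,0,0,0,0,0,0,0,0,0,0,0,0,0,0,0,0,0,0,0,0,0,0,0,0,0,0,0,0,0,0,0,0,0,0,0,0,0,0,0,0,0,0,0], jaw=0)

```text
t: 40.55
tcp_pos: [0.4946, -0.3944, 0.0718]
tool_rot: [0.836, 0.549, -0.0, 0.0]
force: [-1.5, 0.9, 5.9]
finger_gap: 0.226
gripper_force: 26.2
```

Emit:
step_arm(commands=[0.002,0,0,0,0,0,0.004,0,0,0,0,0,0.006,0,0,0,0,0,0.009,0,0,0,0,0,0.013,0,0,0,0,0,0.018,0,0,0,0,0,0.023,0,0,0,0,0,0.029,0,0,0,0,0,0.035,0,0,0,0,0,0.041,0,0,0,0,0])

```text
t: 41.55
tcp_pos: [0.5109, -0.3569, 0.0718]
tool_rot: [0.836, 0.549, -0.0, 0.001]
force: [-2.4, -0.9, 5.5]
finger_gap: 0.232
gripper_force: 26.2
```

Emit:
step_arm(commands=[0.006,0,0,0,0,0,0.012,0,0,0,0,0,0.018,0,0,0,0,0,0.023,0,0,0,0,0,0.028,0,0,0,0,0,0.032,0,0,0,0,0,0.035,0,0,0,0,0,0.037,0,0,0,0,0,0.038,0,0,0,0,0,0.038,0,0,0,0,0])

```text
t: 42.55
tcp_pos: [0.5264, -0.3211, 0.0718]
tool_rot: [0.836, 0.549, 0.0, 0.0]
force: [-0.7, 3.1, 6.5]
finger_gap: 0.229
gripper_force: 26.2
```

Emit:
step_arm(commands=[0.0005,0,0,0,0,0,0.001,0,0,0,0,0,0.001,0,0,0,0,0,0.001,0,0,0,0,0,0.001,0,0,0,0,0,0.001,0,0,0,0,0,0.001,0,0,0,0,0,0.001,0,0,0,0,0,0.001,0,0,0,0,0,0.001,0,0,0,0,0])

```text
t: 43.55
tcp_pos: [0.5264, -0.321, 0.0718]
tool_rot: [0.836, 0.549, 0.0, 0.001]
force: [-0.6, 0.5, 5.6]
finger_gap: 0.231
gripper_force: 26.2
```

Emit:
step_arm(commands=[0,0,0,0,0,0,0,0,0,0,0,0,0,0,0,0,0,0,0,0,0,0,0,0,0,0,0,0,0,0,0,0,0,0,0,0,0,0,0,0,0,0,0,0,0,0,0,0,0,0,0,0,0,0,0,0,0,0,0,0], jaw=65)

```text
t: 44.55
tcp_pos: [0.5263, -0.3206, 0.0708]
tool_rot: [0.836, 0.549, 0.0, 0.0]
force: [0.1, 0.4, -0.0]
finger_gap: 0.654
gripper_force: 0.0
```

Emit:
step_arm(commands=[0,0,-0.005,0,0,0,0,0,-0.02,0,0,0,0,0,-0.04,0,0,0,0,0,-0.07,0,0,0,0,0,-0.1,0,0,0,0,0,-0.13,0,0,0,0,0,-0.14,0,0,0,0,0,-0.145,0,0,0,0,0,-0.145,0,0,0,0,0,-0.145,0,0,0])

```text
t: 45.55
tcp_pos: [0.5255, -0.32, 0.2144]
tool_rot: [0.836, 0.549, -0.0, -0.001]
force: [-0.4, -0.6, 0.3]
finger_gap: 0.649
gripper_force: 0.0
```

```bash
python3 - <<'E'
from h import *
p,s=wsnap('w8.png');np.savez('pics/w8p.npz',tcp_pos=p['tcp_pos'],tool_rot=p['tool_rot'])
for st,c in red(s['pixels']): print(st,c,wray(s,p,*c,.108))
# detect post in crop: darkest blob
b=s['pixels'][140:235,300:345].max(2);m=(b<60).astype(np.uint8);n,l,st,ce=cv2.connectedComponentsWithStats(m);print([(st[i].tolist()) for i in range(1,n) if st[i][4]>50])
a=cv2.imread('pics/w7.png')[140:235,300:345].max(2);m=(a<60).astype(np.uint8);n,l,st,ce=cv2.connectedComponentsWithStats(m);print('w7',[(st[i].tolist()) for i in range(1,n) if st[i][4]>50])
print(p['tcp_pos'])
E
```

```text
[288, 0, 76, 68, 4317] [325.18044939  30.20546676] [ 0.58095949 -0.19315563  0.108     ]
[284, 79, 69, 72, 3851] [317.82082576 114.67696702] [ 0.55084513 -0.24789582  0.108     ]
[[14, 31, 20, 37, 687], [5, 81, 38, 9, 241]]
w7 [[14, 33, 20, 38, 676]]
[ 0.52548412 -0.31999848  0.21437734]
```

The carrier sits at the middle station (moved 79.9 mm), with both cups in place. I'm gripping again and pushing to the last station.

Emit:
step_arm(commands=[0,0,0.01,0,0,0,0,0,0.03,0,0,0,0,0,0.055,0,0,0,0,0,0.08,0,0,0,0,0,0.1,0,0,0,0,0,0.12,0,0,0,0,0,0.135,0,0,0,0,0,0.141,0,0,0,0,0,0.145,0,0,0,0,0,0.145,0,0,0])

```text
t: 46.6
tcp_pos: [0.5263, -0.3207, 0.0706]
tool_rot: [0.836, 0.549, -0.0, -0.0]
force: [0.2, -0.2, -0.5]
finger_gap: 0.649
gripper_force: 0.0
```

Emit:
step_arm(commands=[0,0,0,0,0,0,0,0,0,0,0,0,0,0,0,0,0,0,0,0,0,0,0,0,0,0,0,0,0,0,0,0,0,0,0,0,0,0,0,0,0,0,0,0,0,0,0,0,0,0,0,0,0,0,0,0,0,0,0,0], jaw=0)

```text
t: 47.6
tcp_pos: [0.5265, -0.3209, 0.0718]
tool_rot: [0.836, 0.549, 0.0, 0.001]
force: [-1.6, 0.8, 5.7]
finger_gap: 0.231
gripper_force: 26.4
```

Emit:
step_arm(commands=[0.002,0,0,0,0,0,0.004,0,0,0,0,0,0.006,0,0,0,0,0,0.009,0,0,0,0,0,0.013,0,0,0,0,0,0.018,0,0,0,0,0,0.023,0,0,0,0,0,0.029,0,0,0,0,0,0.035,0,0,0,0,0,0.041,0,0,0,0,0])

```text
t: 48.6
tcp_pos: [0.5428, -0.2834, 0.0718]
tool_rot: [0.836, 0.549, -0.0, 0.001]
force: [-1.0, 0.2, 5.8]
finger_gap: 0.227
gripper_force: 26.3
```

Emit:
step_arm(commands=[0.006,0,0,0,0,0,0.012,0,0,0,0,0,0.018,0,0,0,0,0,0.023,0,0,0,0,0,0.028,0,0,0,0,0,0.032,0,0,0,0,0,0.035,0,0,0,0,0,0.037,0,0,0,0,0,0.0385,0,0,0,0,0,0.0385,0,0,0,0,0])

```text
t: 49.6
tcp_pos: [0.5583, -0.2476, 0.0718]
tool_rot: [0.836, 0.549, 0.0, 0.001]
force: [-1.6, 1.7, 6.8]
finger_gap: 0.23
gripper_force: 26.3
```

Emit:
step_arm(commands=[0.0005,0,0,0,0,0,0.001,0,0,0,0,0,0.0015,0,0,0,0,0,0.002,0,0,0,0,0,0.002,0,0,0,0,0,0.002,0,0,0,0,0,0.002,0,0,0,0,0,0.002,0,0,0,0,0,0.002,0,0,0,0,0,0.002,0,0,0,0,0])

```text
t: 50.6
tcp_pos: [0.5583, -0.2475, 0.0718]
tool_rot: [0.836, 0.549, -0.001, 0.001]
force: [-3.5, -4.5, 6.3]
finger_gap: 0.229
gripper_force: 26.3
```

Emit:
step_arm(commands=[-0.001,0,0,0,0,0,-0.001,0,0,0,0,0,-0.001,0,0,0,0,0,-0.001,0,0,0,0,0,-0.001,0,-0.005,0,0,0,-0.001,0,-0.03,0,0,0,-0.001,0,-0.07,0,0,0,-0.001,0,-0.11,0,0,0,-0.001,0,-0.14,0,0,0,-0.001,0,-0.145,0,0,0], jaw=65)

```text
t: 51.6
tcp_pos: [0.5606, -0.248, 0.2208]
tool_rot: [0.835, 0.55, 0.002, 0.004]
force: [-0.2, 0.6, -0.2]
finger_gap: 0.65
gripper_force: 0.0
```

```bash
python3 - <<'E'
from h import *
p,s=wsnap('w9.png');np.savez('pics/w9p.npz',tcp_pos=p['tcp_pos'],tool_rot=p['tool_rot'])
for st,c in red(s['pixels']): print(st,c,wray(s,p,*c,.108))
go(.61,-.13,.086,1.162)
a=s['pixels']; cv2.imwrite('pics/c6.png',cv2.resize(a,(800,500)))
E
```

```text
[282, 0, 74, 68, 4226] [318.97704685  30.70421202] [ 0.61305494 -0.1190786   0.108     ]
[279, 79, 68, 71, 3670] [312.2386921  114.06566757] [ 0.58264621 -0.1744242   0.108     ]
shift mm [128.   -1.3 133.2] turn deg [0.4 0.1 0.1] t 51.6 tcp [ 0.5597 -0.2475  0.2193] F [-0.2 -0.2  0.5] gap 0.646
```

View pics/w9.png

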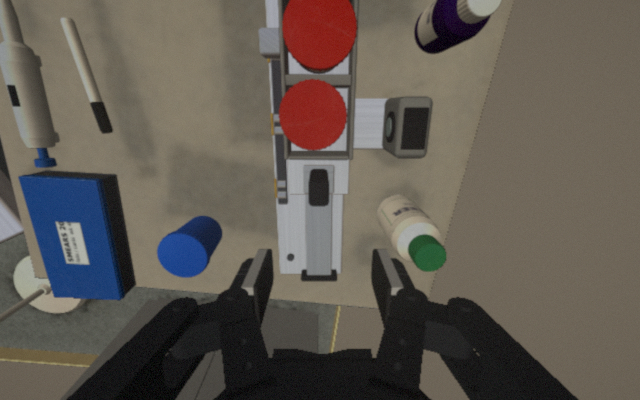

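The carrier is at the last station, and both cups are in it (caps at (319,31) and (312,114)). Unloading starts with A, in front of the reader.

Emit:
step_arm(commands=[0.02,-0.001,0,0,0,0,0.045,-0.003,0,0,0,0,0.0736,-0.0045,0,0,0,0,0.0736,-0.0045,0,0,0,0,0.0736,-0.0045,0,0,0,0,0.0736,-0.0045,0.02,0,0,0,0.0736,-0.0045,0.045,0,0,0,0.0736,-0.0045,0.07,0,0,0,0.0736,-0.0045,0.07,0,0,0,0.0736,-0.0045,0.07,0,0,0], jaw=92, grip_force=40)

```text
t: 52.65
tcp_pos: [0.5827, -0.1781, 0.1452]
tool_rot: [0.836, 0.549, -0.001, -0.001]
force: [0.7, -0.1, 1.0]
finger_gap: 0.921
gripper_force: 0.0
```

```bash
python3 - <<'E'
from h import *
go(.5842,-.1779,.0875,1.162)
E
```

```text
shift mm [ 0.8  1.4 57.7] turn deg [-0.1  0.   0. ] t 52.6 tcp [ 0.5827 -0.1781  0.1452] F [ 0.7 -0.1  1. ] gap 0.921
```

Emit:
step_arm(commands=[0.0008,0.001,0.008,0,0,0,0.0008,0.001,0.016,0,0,0,0.0008,0.001,0.024,0,0,0,0.0008,0.001,0.032,0,0,0,0.0008,0.001,0.04,0,0,0,0.0008,0.001,0.047,0,0,0,0.0008,0.001,0.052,0,0,0,0.0008,0.001,0.056,0,0,0,0.0008,0.001,0.057,0,0,0,0.0008,0.001,0.057,0,0,0])

```text
t: 53.65
tcp_pos: [0.5845, -0.177, 0.0887]
tool_rot: [0.836, 0.549, -0.0, -0.0]
force: [-0.2, -0.1, 0.1]
finger_gap: 0.919
gripper_force: 0.0
```

Emit:
step_arm(commands=[0,0,0,0,0,0,0,0,0,0,0,0,0,0,0,0,0,0,0,0,0,0,0,0,0,0,0,0,0,0,0,0,0,0,0,0,0,0,0,0,0,0,0,0,0,0,0,0,0,0,0,0,0,0,0,0,0,0,0,0], jaw=0)

```text
t: 54.65
tcp_pos: [0.5846, -0.1772, 0.0895]
tool_rot: [0.836, 0.549, 0.0, 0.0]
force: [-2.1, 0.2, 5.8]
finger_gap: 0.685
gripper_force: 42.7
```

Emit:
step_arm(commands=[0,0,-0.004,0,0,0,0,0,-0.01,0,0,0,0,0,-0.02,0,0,0,0,0,-0.032,0,0,0,0,0,-0.046,0,0,0,0,0,-0.062,0,0,0,0,0,-0.08,0,0,0,0,0,-0.097,0,0,0,0,0,-0.108,0,0,0,0,0,-0.11,0,0,0])

```text
t: 55.65
tcp_pos: [0.5855, -0.1775, 0.2012]
tool_rot: [0.836, 0.549, 0.001, 0.002]
force: [0.8, -0.7, -1.2]
finger_gap: 0.681
gripper_force: 43.1
```

Emit:
step_arm(commands=[0.006,-0.008,0,0,0,0,0.02,-0.026,0,0,0,0,0.04,-0.052,0,0,0,0,0.062,-0.081,0,0,0,0,0.084,-0.11,0,0,0,0,0.104,-0.137,0,0,0,0,0.117,-0.154,0,0,0,0,0.1232,-0.1618,0,0,0,0,0.1232,-0.1618,0,0,0,0,0.1232,-0.1618,0,0,0,0])

```text
t: 56.65
tcp_pos: [0.4855, -0.0003, 0.1987]
tool_rot: [0.836, 0.549, 0.0, 0.0]
force: [-0.0, 0.0, -1.9]
finger_gap: 0.684
gripper_force: 43.2
```

Emit:
step_arm(commands=[0,0,0.012,0,0,0,0,0,0.03,0,0,0,0,0,0.05,0,0,0,0,0,0.07,0,0,0,0,0,0.09,0,0,0,0,0,0.108,0,0,0,0,0,0.122,0,0,0,0,0,0.132,0,0,0,0,0,0.137,0,0,0,0,0,0.14,0,0,0])

```text
t: 57.65
tcp_pos: [0.4853, -0.0004, 0.0584]
tool_rot: [0.836, 0.549, 0.0, 0.0]
force: [-0.2, -0.2, -2.1]
finger_gap: 0.679
gripper_force: 43.3
```

Emit:
step_arm(commands=[0,0,0.001,0,0,0,0,0,0.002,0,0,0,0,0,0.003,0,0,0,0,0,0.004,0,0,0,0,0,0.005,0,0,0,0,0,0.006,0,0,0,0,0,0.007,0,0,0,0,0,0.008,0,0,0,0,0,0.0085,0,0,0,0,0,0.0085,0,0,0])

```text
t: 58.65
tcp_pos: [0.4847, 0.0002, 0.0502]
tool_rot: [0.836, 0.549, -0.0, -0.0]
force: [-0.0, 0.3, -1.6]
finger_gap: 0.683
gripper_force: 43.3
```

Emit:
step_arm(commands=[0,0,0,0,0,0,0,0,0,0,0,0,0,0,0,0,0,0,0,0,0,0,0,0,0,0,-0.005,0,0,0,0,0,-0.025,0,0,0,0,0,-0.06,0,0,0,0,0,-0.1,0,0,0,0,0,-0.135,0,0,0,0,0,-0.15,0,0,0], jaw=92)

```text
t: 59.65
tcp_pos: [0.4863, -0.0001, 0.204]
tool_rot: [0.836, 0.549, 0.002, 0.002]
force: [-0.4, 0.2, -0.3]
finger_gap: 0.918
gripper_force: 0.0
```

Emit:
step_arm(commands=[-0.004,0.012,0,0,0,0,-0.014,0.04,0,0,0,0,-0.026,0.075,0,0,0,0,-0.038,0.11,0,0,0,0,-0.048,0.138,0,0,0,0,-0.0576,0.1647,0,0,0,0,-0.0576,0.1647,0,0,0,0,-0.0576,0.1647,0.02,0,0,0,-0.0576,0.1647,0.04,0,0,0,-0.0576,0.1647,0.05,0,0,0])

```text
t: 60.65
tcp_pos: [0.6111, -0.1173, 0.1472]
tool_rot: [0.836, 0.549, -0.002, -0.002]
force: [0.1, -0.4, 0.6]
finger_gap: 0.918
gripper_force: 0.0
```

```bash
python3 - <<'E'
from h import *
s=snap('top','top3.png')
for st,c in red(s['pixels'],60): print(st,c,ray(s,*c,.069))
go(.613,-.118,.0885,1.162)
E
```

```text
shift mm [ 0.2  3.  57.8] turn deg [-0.4  0.   0.1] t 60.7 tcp [ 0.6106 -0.1171  0.1463] F [-1.   0.5 -0.2] gap 0.918
```

Emit:
step_arm(commands=[0,0.001,0.008,0,0,0,0,0.001,0.016,0,0,0,0,0.001,0.024,0,0,0,0,0.001,0.032,0,0,0,0,0.001,0.04,0,0,0,0,0.001,0.047,0,0,0,0,0.001,0.053,0,0,0,0,0.001,0.058,0,0,0,0,0.001,0.06,0,0,0,0,0.001,0.06,0,0,0])

```text
t: 61.7
tcp_pos: [0.6139, -0.1183, 0.09]
tool_rot: [0.836, 0.549, -0.0, -0.0]
force: [-0.9, 0.1, -0.6]
finger_gap: 0.917
gripper_force: 0.0
```

Emit:
step_arm(commands=[0,0,0,0,0,0,0,0,0,0,0,0,0,0,0,0,0,0,0,0,0,0,0,0,0,0,0,0,0,0,0,0,0,0,0,0,0,0,0,0,0,0,0,0,0,0,0,0,0,0,0,0,0,0,0,0,0,0,0,0], jaw=0)

```text
t: 62.7
tcp_pos: [0.6145, -0.1185, 0.0911]
tool_rot: [0.836, 0.549, 0.0, 0.001]
force: [0.3, 0.6, 6.8]
finger_gap: 0.682
gripper_force: 42.8
```

Emit:
step_arm(commands=[0,0,-0.004,0,0,0,0,0,-0.01,0,0,0,0,0,-0.02,0,0,0,0,0,-0.032,0,0,0,0,0,-0.046,0,0,0,0,0,-0.062,0,0,0,0,0,-0.08,0,0,0,0,0,-0.097,0,0,0,0,0,-0.108,0,0,0,0,0,-0.11,0,0,0])

```text
t: 63.7
tcp_pos: [0.6151, -0.1187, 0.2028]
tool_rot: [0.836, 0.549, 0.001, 0.002]
force: [-0.3, 0.3, -2.2]
finger_gap: 0.681
gripper_force: 43.4
```

Emit:
step_arm(commands=[-0.003,-0.009,0,0,0,0,-0.012,-0.031,0,0,0,0,-0.023,-0.061,0,0,0,0,-0.036,-0.095,0,0,0,0,-0.048,-0.129,0,0,0,0,-0.06,-0.16,0,0,0,0,-0.067,-0.181,0,0,0,0,-0.0708,-0.1901,0,0,0,0,-0.0708,-0.1901,0,0,0,0,-0.0708,-0.1901,0,0,0,0])

```text
t: 64.7
tcp_pos: [0.4127, -0.1086, 0.2005]
tool_rot: [0.836, 0.549, 0.001, 0.001]
force: [0.4, 0.6, -1.8]
finger_gap: 0.685
gripper_force: 43.6
```

Emit:
step_arm(commands=[0,0,0.012,0,0,0,0,0,0.03,0,0,0,0,0,0.05,0,0,0,0,0,0.07,0,0,0,0,0,0.09,0,0,0,0,0,0.108,0,0,0,0,0,0.122,0,0,0,0,0,0.132,0,0,0,0,0,0.137,0,0,0,0,0,0.14,0,0,0])

```text
t: 65.7
tcp_pos: [0.4122, -0.1083, 0.0599]
tool_rot: [0.836, 0.549, 0.0, 0.0]
force: [0.5, 0.5, -3.0]
finger_gap: 0.685
gripper_force: 43.6
```

Bottom is about 9 mm up. I'll lower it, release, and retreat to the right and back so the top camera is clear.

Emit:
step_arm(commands=[0,0,0.001,0,0,0,0,0,0.002,0,0,0,0,0,0.003,0,0,0,0,0,0.004,0,0,0,0,0,0.005,0,0,0,0,0,0.006,0,0,0,0,0,0.007,0,0,0,0,0,0.008,0,0,0,0,0,0.0087,0,0,0,0,0,0.0087,0,0,0])

```text
t: 66.7
tcp_pos: [0.4114, -0.108, 0.0515]
tool_rot: [0.836, 0.549, -0.0, -0.0]
force: [0.2, -0.1, -1.9]
finger_gap: 0.681
gripper_force: 43.6
```

Emit:
step_arm(commands=[0,0,0,0,0,0,0,0,0,0,0,0,0,0,0,0,0,0,0,0,0,0,0,0,0,0,-0.005,0,0,0,0,0,-0.025,0,0,0,0,0,-0.06,0,0,0,0,0,-0.1,0,0,0,0,0,-0.135,0,0,0,0,0,-0.15,0,0,0], jaw=92)

```text
t: 67.7
tcp_pos: [0.4126, -0.1086, 0.205]
tool_rot: [0.836, 0.549, 0.001, 0.003]
force: [0.5, -0.5, -0.0]
finger_gap: 0.919
gripper_force: 0.0
```

Emit:
step_arm(commands=[-0.03,0,-0.01,0,0,0,-0.06,0,-0.02,0,0,0,-0.1,0,-0.02,0,0,0,-0.14,0,-0.02,0,0,0,-0.18,0,-0.02,0,0,0,-0.22,0,-0.02,0,0,0,-0.26,0,-0.02,0,0,0,-0.3,0,-0.02,0,0,0,-0.33,0,-0.02,0,0,0,-0.34,0,-0.02,0,0,0])

```text
t: 68.7
tcp_pos: [0.2755, -0.4231, 0.222]
tool_rot: [0.836, 0.548, -0.0, 0.001]
force: [0.8, 0.9, 1.4]
finger_gap: 0.92
gripper_force: 0.0
```

```bash
python3 - <<'E'
from h import *
go(.412,-.108,.2,1.162)
s=snap('top','top4.png');a=s['pixels']
for st,c in red(a,60): print(st,c,ray(s,*c,.069))
cv2.imwrite('pics/c7.png',cv2.resize(a[100:350,150:500],None,fx=2.2,fy=2.2,interpolation=cv2.INTER_CUBIC))
E
```

```text
shift mm [343.4  -0.7  21.3] turn deg [ 0.1  0.1 -0.1] t 68.7 tcp [ 0.2755 -0.4231  0.222 ] F [0.8 0.9 1.4] gap 0.92
[303, 120, 15, 12, 86] [308.91860465 126.38372093] [ 0.77311318 -0.07434192  0.069     ]
[266, 235, 25, 24, 451] [278.0443459  246.70509978] [ 0.48275885 -0.00186181  0.069     ]
[314, 266, 23, 24, 455] [325.05934066 277.5978022 ] [ 0.41167555 -0.10928793  0.069     ]
```

View pics/c7.png

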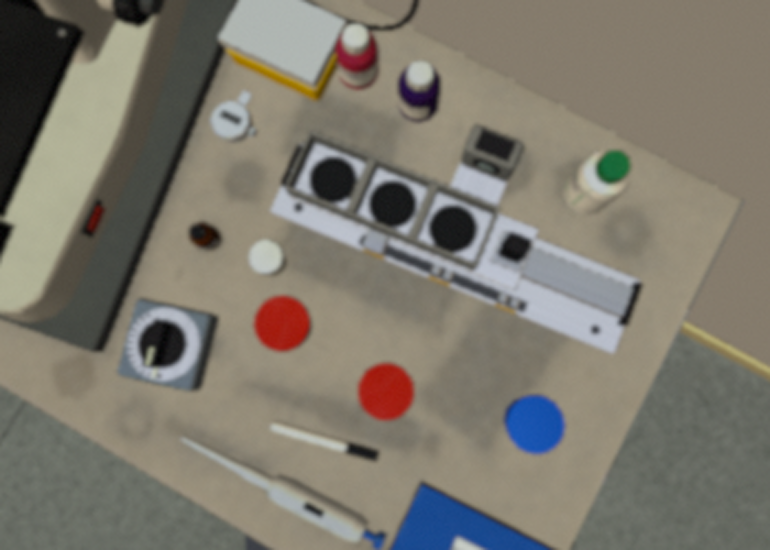

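The carrier is at the last station and empty. Both red cups stand on the bench at (282,323) and (386,391) in the crop. The knob is at zero and nothing else has moved, so I'm handing in.

```bash
python3 -c "
from station import manip
print(manip.sign_off())"
```

```text
the job is handed in; nothing more can be done
None
```

The job is handed in at about 69 s of robot time, with no verdict returned. The last picture shows the carrier empty at the last station, the knob at its zero stop, both large cups standing in front of the track, and nothing else visibly moved.

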